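Swap the wrong toaster-oven knob for the right one and hold it pressed

ROBOT

A 6-joint arm with a two-finger parallel gripper is mounted at the origin on the work surface. World frame = base frame: x ahead of the robot, y to its left, z up, the work surface at z = 0. Lengths are in m, angles in rad, forces in N, time in s.
With the tool pointing down it reaches from about 0.425 to 0.95 m from the base axis. Payload 3.5 kg.
Tool frame: the origin (TCP) lies on the centre line of the jaws, within the pads' length; the fingertips stand 14 mm ahead of it and the grasp point (between the pads) lies 5 mm behind it; z points along the fingers, y is the line along which they close (so a half turn about z gives the same grasp; the last joint's range is limited). The gripper opens to 85 mm and grips with 20 to 120 N. Pads are 22 mm wide; open, the fingers measure 114 mm over their backs; the gripper's body (76 mm by 85 mm) begins 54 mm behind the grasp point. The pads swing forward as they close: fully open they stand 13 mm farther back than shut.
Start: joints at [0.956, 0.286, 1.577, -0, 1.279, -0.15], TCP at [0.303, 0.603, 0.245] pointing down, gripper open.
Joint ranges: [-2.77, 2.77], [-0.9, 2.22], [0.21, 2.48], [-1.53, 4.67], [0.24, 2.81], [-2.84, 2.84]. Speed limits (rad/s): [2.79, 2.79, 3.14, 3.14, 3.14, 3.14].

INTERFACE

Orientations are given as a 3x3 rotation matrix whose columns are the frame's x, y, z axes.
In Python, from rig import bot gives the robot as it stands.
- The arm moves only by the shell command python3 -m pendant 'ROWS' [FORCE]. ROWS is JSON, a list of rows, each a list of 3 entries, a list of its own where there are three numbers: the shift along the tool's x, y, z in units of 0.1 m (1.0 is 0.1 m), then the turn about the tool's z in units of 30 degrees (1.0 is 30 degrees), then the opening, from -1 (shut) to 1 (fully open), so that 0 is half open. A call has 1 to 10 rows; each row is the pose to reach, as a shift and turn from the pose commanded when the call began, along the tool's axes at that moment; what a row does not reach only later rows make up. A row lasts 1/8 s, in which the tool goes at most 62.5 mm and 10.7 degrees, less where a joint would pass 70% of its speed; a pose out of reach is approached as far as the arm can. A call with a number of a shift or a turn outside -1 to 1 is refused whole. A call with a gripper value outside its range is refused whole. The fingers move at their own pace and stop on an object; FORCE is the grip in N (left out, the last holds). Time passes only in rows, so rows that repeat a pose let the fingers close. It gives the time, the measured TCP pose, the force, the opening and the grip force at its end, in the units of the state.
- bot.get_obs(): the state, without advancing time (a new reading comes with each control period).
- bot.grab_frame(name): name is "side" or "top"; returns (picture, depth): 384x512x3 uint8, red, green, blue; 384x512 float32, m along the optical axis (not along the pixel's ray), 0 where there is no reading.
- bot.calibration(name): a dict with "fx", "fy", "cx", "cy" (pixels), "rvec" (rotation vector, rad) and "tvec" (3), from world to camera coordinates, as OpenCV has them. Camera axes: x right, y down, z forward; pixel columns grow to the right and rows downward; lengths in m; the calibration is good to about 2 mm. A picture is of the moment at which its call begins. calibration takes no time and is no camera call.
- bot.sign_off(): hands the job in; it is judged then, once.
The state is a dict: "time": time; "joints": joint angles; "dq": joint speeds; "joint_torque": joint torques, N m; "tcp_pos": TCP position; "orientation": TCP orientation; "ft_force": force on the tool from outside, world axes, zero at the start; "torque": the same for the moment, N m; "grip_width": finger opening in m; "gripper_force": force on a finger pad.
Only numpy, scipy, OpenCV 4.12 (cv2) and the standard library are available. Lean on these libraries where they do the work, as an engineer would, in place of code of your own. Each camera call takes 0.05 s, during which the arm holds its last target. There are 200 camera calls.

TASK

The wrong knob is on the toaster oven: lift the plain round knob off the shaft on its top, set it down gently and upright on a free part of the cutting board, and take the bar-grip knob from the board in its place. Turn that one so its nib points the same way as the shaft's tab (the flat in its bore then meets the flat of the D-shaft), push it fully home, press it all the way down against the shaft's spring, and finish still holding it pressed with the fingers. Leave everything else standing where it is.

Things in the scene. Friction and masses are not known exactly. Their poses are not given: they have to be found in the camera images.
- oven: Toaster oven, fixed, steel box 280 (x) x 360 (y) x 180 mm high; origin at the centre of its underside, front with door and flip-down crumb tray towards -x. Its top is level, 180 mm above the counter; only the control shaft stands on it, 70 mm from the centre towards the front (-x) and 90 mm towards -y.
- shaft_seat (a point): Upright control shaft on the oven's top: origin on its axis, on the round shoulder (26 mm diameter) 10 mm above the oven top when not pressed; z up. On the shoulder stands the D-shaft, 12 mm diameter, 16.5 mm tall, top 3.5 mm tapered, its flat facing +x of this frame, 3 mm from the axis. It turns only stiffly (0.2 N m); +x lies within about 0.75 rad of world +x.
- tab_tip (a point): Tip of the shaft's brass tab, 7 mm wide, which points along the shaft's +x (the way its flat faces), 32 mm from the axis and 2 mm below the shoulder; it can be seen past a knob.
- press_shaft (a joint): How far the sprung shaft (shoulder, tab and D-shaft together) is pressed down: 0 up, 0.008 m all the way down. The spring takes about 3 N to start and 10 N to hold at the bottom; it springs back up when let go.
- round_knob: The wrong knob: black plastic, plain round cylinder, 40 mm diameter, 30 mm tall, 50 g; origin at the centre of its underside, z up. It has a round bore 16 mm wide, 19 mm deep, and at the start sits loosely on the shaft's shoulder; it lifts straight off (clear after 20 mm).
- bar_knob: The right knob: black plastic, 60 g; origin at the centre of its underside, z up, nib along +x. Round skirt 44 mm diameter, 21 mm tall, then a bar grip 44 mm long (x), 12 mm wide (y), up to 43 mm. Bore from below 18 mm deep, 14.6 mm wide, with a flat on the +x side 4.2 mm from the axis. Goes on only with its +x along the shaft's +x within about 0.2 rad; when home its underside rests on the shoulder.
- nib (a point): Outer end of the bar-grip knob's pointer nib: a small lug 6 mm wide and 5 mm tall, 32 mm from the knob's axis along its +x, 19.5 mm above its underside. At the start within about 0.85 rad of world +x, knob standing on the board.
- board: Light wooden cutting board, fixed, flat on the counter, 240 (x) x 340 (y) x 18 mm; origin at the centre of its underside, so its top is 18 mm above the origin. The bar-grip knob and the muffin cup stand near its two ends (either one at either end); the middle is free.
- muffin_cup: Bystander: purple silicone muffin cup on the board, 68 mm rim diameter, 36 mm tall; origin at the centre of its underside.
- grinder: Bystander: steel salt grinder, 50 mm diameter, 140 mm tall; origin at the centre of its underside.
- jug: Bystander: glass measuring jug with a handle, 104 mm diameter, 130 mm tall; origin at the centre of its underside.
- mug: Bystander: white mug, 82 mm diameter, 92 mm tall; origin at the centre of its underside.
- spoon: Bystander: spoon lying on the counter between robot and oven; origin under its middle.
Things that resemble listed ones, but are neither listed nor needed, are in the scene too. Leave any green look-alike of the round_knob alone. What is shaped like the bar_knob but orange is not meant.

How it is judged:
On the way, in this order (a step that is already met when the one before it is completed fails the run):
1. the round knob stands upright on the board, let go (x of round_knob in the frame of board between -0.118 and 0.118 m and y of round_knob in the frame of board between -0.168 and 0.168 m and z of round_knob in the frame of board between 0.014 and 0.022 m and angle between round_knob's own z axis and vertical below 0.12 rad and linear speed of round_knob below 0.03 m/s and contact force between the fingers and round_knob below 0.2 N), for 0.2 s.
2. the bar-grip knob is fully home on the shaft, flats matched (horizontal distance between bar_knob and shaft_seat below 0.0035 m and z of bar_knob in the frame of shaft_seat between -0.003 and 0.0025 m and angle between bar_knob's own z axis and vertical below 0.12 rad and angle between the x axis of bar_knob and the x axis of shaft_seat, either way round below 0.35 rad and x of nib in the frame of shaft_seat above 0.02 m), for 0.1 s.
At the end, for the whole second after the job is handed in: The bar-grip knob is fully home (underside within 2.5 mm of the shoulder, within 3.5 mm of the axis, upright, nib the same way as the tab) and the robot's fingers keep shaft and knob pressed down by more than 5 of the 8 mm; the round knob stands upright on the board, at rest and let go (all of step 1 and all of step 2 and value of joint press_shaft above 0.005 m and contact force between the fingers and bar_knob above 1 N); the arm keeps its last pose, push and grip.
It fails at once if a bystander is moved by more than 30 mm (distance of any of muffin_cup, grinder, jug, mug, spoon from where it was at the start of the episode above 0.03 m).
It fails at once if the round knob is dropped or thrown (faster than 0.8 m/s out of the fingers) (linear speed of round_knob above 0.8 m/s and contact force between the fingers and round_knob below 0.05 N).
It also fails if it takes over 51 s, if anything falls off the work surface, if the arm or the gripper's body presses on something with over 40 N, if the wrist force passes 120 N, or if a joint passes its speed limit or range.

## Working session

There is one attempt and no reset: what is moved stays moved. The work goes in short steps, Python scripts to look and compute and a shell command to move; the robot and the scene stay as the last step left them, time stands still between calls to the robot, and variables do not carry over. Pictures are saved under pics/ and viewed, at most 10 in all, crops included, and the job is handed in when it is done.

```bash
mkdir -p pics; cat > h.py <<'E'
import numpy as np, cv2
from rig import bot
def grab(n):
    im,d=bot.grab_frame(n); c=bot.calibration(n)
    R=cv2.Rodrigues(np.array(c['rvec'],float))[0]; t=np.array(c['tvec'],float).ravel()
    v,u=np.mgrid[:im.shape[0],:im.shape[1]]
    P=np.stack([(u-c['cx'])/c['fx']*d,(v-c['cy'])/c['fy']*d,d],-1)
    W=(P-t)@R
    W[d==0]=np.nan
    return im,W
def save(n,im): cv2.imwrite('pics/'+n,im[...,::-1])
E
python3 - <<'E'
from h import *
for n in ('top','side'):
    im,W=grab(n); save(n+'0.png',im); np.savez('/tmp/'+n,im=im,W=W)
a=np.hstack([cv2.imread('pics/top0.png'),cv2.imread('pics/side0.png')])
o=bot.get_obs();print(o['tcp_pos'],o['orientation'],o['grip_width'],o['time'])
E
```

```text
[0.30221216 0.602919   0.24404842] [[-8.93909344e-01  4.48246032e-01 -1.25711227e-03]
 [ 4.48247684e-01  8.93907574e-01 -1.80636113e-03]
 [ 3.14047966e-04 -2.17822076e-03 -9.99997578e-01]] 0.0852735945745934 0.1
```

View pics/top0.png

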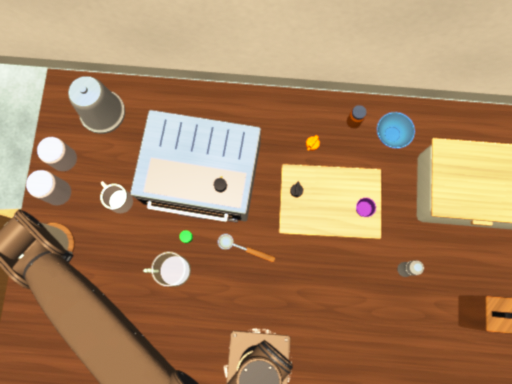

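View pics/side0.png

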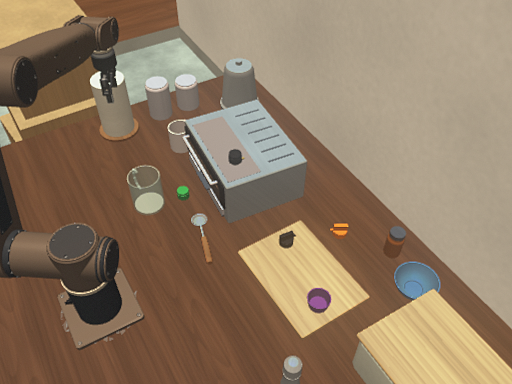

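Round knob: black at top (220,185) on the oven; the green disc at (186,237) is a look-alike. Bar knob: black one on the board at (296,190); the orange one at (313,143) is not meant. I'll confirm with enlarged crops and measure.

```bash
python3 - <<'E'
from h import *
T=np.load('/tmp/top.npz');S=np.load('/tmp/side.npz')
def crop(D,u,v,r): return cv2.resize(D['im'][v-r:v+r,u-r:u+r],(380,380),interpolation=cv2.INTER_CUBIC)
save('crops.png',np.vstack([np.hstack([crop(T,220,185,19),crop(T,296,190,19)]),np.hstack([crop(S,235,157,19),crop(S,287,239,19)])])[:, :][::1,::1].copy() if 0 else cv2.resize(np.vstack([np.hstack([crop(T,220,185,19),crop(T,296,190,19)]),np.hstack([crop(S,235,157,19),crop(S,287,239,19)])]),(600,600)))
for nm,D in (('top',T),('side',S)):
    im,W=D['im'].astype(int),D['W']
    dark=(im.max(-1)<70)
    for k,(u,v) in dict(top=dict(round=(220,185),bar=(296,190)),side=dict(round=(235,157),bar=(287,239)))[nm].items():
        s=np.s_[v-14:v+15,u-14:u+15]
        m=dark[s]&(np.isfinite(W[s][...,2])); P=W[s][m]
        zt=np.percentile(P[:,2],95); Q=P[P[:,2]>zt-0.006]
        print(nm,k,len(P),'ztop',zt.round(4),'top mean',Q.mean(0).round(4),'mid',((Q.max(0)+Q.min(0))/2).round(4),'extent',(np.ptp(Q,axis=0)).round(3),
         'min',P.min(0).round(3),'max',P.max(0).round(3))
    # board plane extents
    W2=W.reshape(-1,3)
im,W=T['im'].astype(int),T['W']
print('oven z',W[200,200],W[160,200],'board',W[225,330],W[190,330],'counter',W[260,330], 'muffin',W[208,366],'corners',W[166,283],W[236,281],W[169,380],W[236,380])
for n in('top','side'):
    c=bot.calibration(n);R=cv2.Rodrigues(np.array(c['rvec']))[0];print(n,-R.T@np.array(c['tvec']).ravel(),c['fx'])
E
```

```text
top round 11 ztop 0.2221 top mean [0.5126 0.1515 0.2192] mid [0.5143 0.1514 0.2198] extent [0.012 0.019 0.006] min [0.508 0.142 0.205] max [0.52  0.161 0.223]
top bar 22 ztop 0.0625 top mean [ 0.5624 -0.0812  0.0603] mid [ 0.5652 -0.0833  0.061 ] extent [0.031 0.012 0.006] min [ 0.548 -0.092  0.035] max [ 0.581 -0.076  0.064]
side round 97 ztop 0.2238 top mean [0.5292 0.1594 0.2213] mid [0.5288 0.1592 0.222 ] extent [0.037 0.036 0.008] min [0.509 0.137 0.193] max [0.549 0.177 0.226]
side bar 55 ztop 0.064 top mean [ 0.569 -0.082  0.062] mid [ 0.5687 -0.0835  0.0624] extent [0.041 0.011 0.007] min [ 0.545 -0.104  0.024] max [ 0.597 -0.074  0.066]
oven z [0.48115027 0.21627937 0.18286747] [0.607534   0.23058493 0.17768284] board [ 0.46296892 -0.20478689  0.0175017 ] [ 0.58240039 -0.19823339  0.01893246] counter [ 0.34797328 -0.21334207  0.00146788] muffin [ 0.52990483 -0.32157672  0.02296405] corners [ 0.6525105  -0.03291899  0.02043719] [ 0.41421018 -0.04467916  0.00092554] [ 0.67189692 -0.36644557  0.01376352] [ 0.43974471 -0.37209289  0.02059237]
top [0.22463159 0.02620286 1.60795283] 478.1146530508324
side [ 0.00165556 -0.84251566  1.25019924] 497.13174641559004
```

View pics/crops.png

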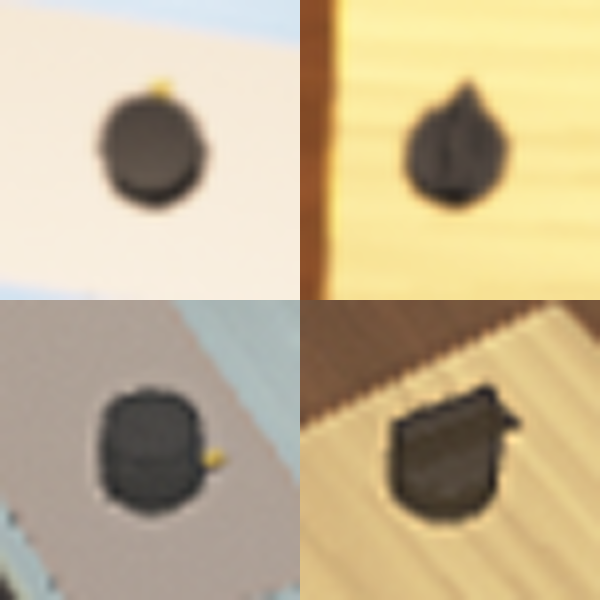

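```bash
cat >> h.py <<'E'
def ray(n,u,v,z):
    c=bot.calibration(n);R=cv2.Rodrigues(np.array(c['rvec'],float))[0];t=np.array(c['tvec'],float).ravel()
    C=-R.T@t; d=np.stack([(np.asarray(u,float)-c['cx'])/c['fx'],(np.asarray(v,float)-c['cy'])/c['fy'],np.ones(np.shape(u))],-1)@R
    return C+d*((z-C[2])/d[...,2])[...,None]
E
python3 - <<'E'
from h import *
for nm in('top','side'):
    D=np.load(f'/tmp/{nm}.npz');im,W=D['im'],D['W']
    hsv=cv2.cvtColor(im,cv2.COLOR_RGB2HSV).astype(int)
    k=dict(top=dict(round=(220,185),bar=(296,190)),side=dict(round=(235,157),bar=(287,239)))[nm]
    for name,zt in(('round',.22),('bar',.061)):
        u,v=k[name]; s=np.s_[v-14:v+15,u-14:u+15]
        m=(im[s].max(-1)<120)
        n_,lab,st,_=cv2.connectedComponentsWithStats(m.astype(np.uint8)); m=lab==1+np.argmax(st[1:,4])
        P=W[s][m]; Q=P[np.abs(P[:,2]-zt)<.006]
        print(nm,name,m.sum(),'mid',((np.nanmax(Q,0)+np.nanmin(Q,0))/2).round(4),'mean',Q.mean(0).round(4),'ext',np.ptp(Q,axis=0).round(3))
        if name=='bar':
            q=(Q-Q.mean(0))[:,:2];ev,V=np.linalg.eigh(q.T@q);print(' axis',np.degrees(np.arctan2(*(V[::-1,1]))),len(Q), np.sqrt(ev/len(Q)))
            vv,uu=np.nonzero(m); G=ray(nm,uu+u-14,vv+v-14,zt-.0235); i=np.argsort(-G[:,0])[:3] ; print(' nibcand',G[i].round(4))
        else:
            y=(hsv[s][...,1]>90)&(abs(hsv[s][...,0]-25)<10)&(hsv[s][...,2]>90)
            vv,uu=np.nonzero(y); w=hsv[s][...,1][y]
            print(' tab px',uu+u-14,vv+v-14); print(' tab',ray(nm,uu+u-14,vv+v-14,.188).round(4).tolist())
E
```

```text
top round 123 mid [0.5261 0.1571 0.2204] mean [0.5262 0.1581 0.2201] ext [0.035 0.036 0.011]
 tab px [221 220 221 222 220 221 222] [176 177 177 177 178 178 178]
 tab [[0.5599, 0.1597, 0.188], [0.5565, 0.1625, 0.188], [0.5567, 0.1594, 0.188], [0.557, 0.1564, 0.188], [0.5534, 0.1622, 0.188], [0.5536, 0.1591, 0.188], [0.5539, 0.1561, 0.188]]
top bar 118 mid [ 0.5684 -0.0834  0.0607] mean [ 0.5679 -0.0835  0.0604] ext [0.038 0.012 0.01 ]
 axis 174.51455110779577 40 [0.0034221 0.0114287]
 nibcand [[ 0.5932 -0.0869  0.0375]
 [ 0.5929 -0.0836  0.0375]
 [ 0.59   -0.0905  0.0375]]
side round 180 mid [0.5281 0.1582 0.22  ] mean [0.5276 0.1581 0.2204] ext [0.038 0.042 0.012]
 tab px [242 243 242 243] [157 157 158 158]
 tab [[0.5582, 0.1661, 0.188], [0.5609, 0.1645, 0.188], [0.5559, 0.1621, 0.188], [0.5586, 0.1605, 0.188]]
side bar 196 mid [ 0.5693 -0.0822  0.061 ] mean [ 0.5697 -0.0827  0.0606] ext [0.044 0.016 0.01 ]
 axis 177.70312132213186 56 [0.00420255 0.01278101]
 nibcand [[ 0.6039 -0.0654  0.0375]
 [ 0.6031 -0.0834  0.0375]
 [ 0.6027 -0.0785  0.0375]]
```

```bash
python3 -m pendant '[[[-0.25,-0.2,0],-0.22,1],[[-0.5,-0.4,0],-0.44,1],[[-0.75,-0.6,0],-0.67,1],[[-1,-0.74,0],-0.886,1],[[-1,-0.74,0],-0.886,1],[[-1,-0.74,0],-0.886,1]]' 60; python3 -m pendant '[[[0,-0.45,0],0,1],[[0,-0.9,0],0,1],[[0,-1,0],0,1],[[0,-1,0],0,1]]'
```

```text
time: 0.85
tcp_pos: [0.3584, 0.4927, 0.245]
orientation: [[-1.0, 0.002, -0.001], [0.002, 1.0, 0.0], [0.001, 0.0, -1.0]]
ft_force: [0.4, 0.2, -0.2]
grip_width: 0.0854
gripper_force: 0.0
time: 1.35
tcp_pos: [0.3585, 0.393, 0.2456]
orientation: [[-1.0, 0.001, 0.0], [0.001, 1.0, 0.001], [-0.0, 0.001, -1.0]]
ft_force: [-0.9, 0.2, -0.9]
grip_width: 0.0857
gripper_force: 0.0
```

```bash
python3 -m pendant '[[[-0.33,-0.33,0],0,1],[[-0.67,-0.67,0],0,1],[[-1,-1,0],0,1]]'; python3 -m pendant '[[[-0.3,-0.4,0],0,1],[[-0.55,-0.8,0],0,1],[[-0.69,-1,0],0,1]]';python3 -m pendant '[[[0,-0.2,0],0,1],[[0,-0.35,0],0,1],[[0,-0.35,0],0,1],[[0,-0.35,0],0,1]]'; python3 - <<'E'
from h import *
im,W=grab('side'); save('s1.png',cv2.resize(im[90:230,160:320],(640,560),interpolation=cv2.INTER_CUBIC))
E
```

```text
time: 1.72
tcp_pos: [0.4598, 0.293, 0.2455]
orientation: [[-1.0, -0.001, 0.001], [-0.001, 1.0, 0.001], [-0.001, 0.001, -1.0]]
ft_force: [-0.8, 1.4, -0.1]
grip_width: 0.0855
gripper_force: 0.0
time: 2.1
tcp_pos: [0.5293, 0.1918, 0.2453]
orientation: [[-1.0, 0.002, 0.001], [0.002, 1.0, 0.0], [-0.001, 0.0, -1.0]]
ft_force: [-0.0, 0.2, -0.0]
grip_width: 0.0855
gripper_force: 0.0
time: 2.6
tcp_pos: [0.5271, 0.1579, 0.2455]
orientation: [[-1.0, 0.0, 0.0], [0.0, 1.0, 0.0], [-0.0, 0.0, -1.0]]
ft_force: [0.1, 0.8, -0.2]
grip_width: 0.0855
gripper_force: 0.0
```

View pics/s1.png

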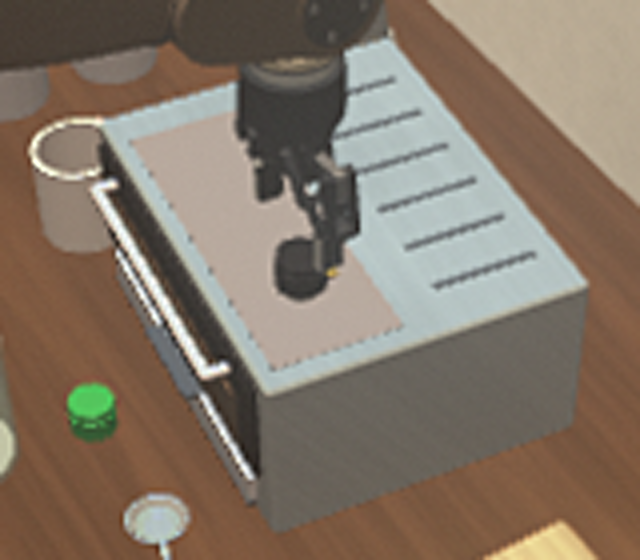

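The side view shows the fingers straddling the round knob (crop (300,268)), with the tab peeking out at (332,272). Descend and grip.

```bash
python3 -m pendant '[[[0,0,0.2],0,1],[[0,0,0.35],0,1],[[0,0,0.42],0,1],[[0,0,0.42],0,1]]'; python3 -m pendant '[[[0,0,0],0,0.3],[[0,0,0],0,0],[[0,0,0],0,-0.2],[[0,0,0],0,-0.4],[[0,0,0],0,-0.4],[[0,0,0],0,-0.4]]' 25
```

```text
time: 3.15
tcp_pos: [0.5269, 0.1573, 0.202]
orientation: [[-1.0, 0.001, -0.002], [0.001, 1.0, -0.0], [0.002, -0.0, -1.0]]
ft_force: [0.1, -0.5, -0.9]
grip_width: 0.0854
gripper_force: 0.0
time: 3.9
tcp_pos: [0.5278, 0.1578, 0.2038]
orientation: [[-1.0, 0.001, 0.001], [0.001, 1.0, 0.001], [-0.001, 0.001, -1.0]]
ft_force: [0.2, 4.0, 2.2]
grip_width: 0.0392
gripper_force: 28.9
```

```bash
python3 -m pendant '[[[0,0,-0.06],0,-1],[[0,0,-0.14],0,-1],[[0,0,-0.24],0,-1],[[0,0,-0.36],0,-1],[[0,0,-0.5],0,-1],[[0,0,-0.5],0,-1]]' 35; python3 - <<'E'
from h import *
im,W=grab('side'); save('s2.png',cv2.resize(im[100:200,190:290],(600,600),interpolation=cv2.INTER_CUBIC))
E
```

```text
time: 4.65
tcp_pos: [0.5285, 0.1571, 0.2556]
orientation: [[-1.0, 0.001, 0.004], [0.001, 1.0, -0.0], [-0.004, -0.0, -1.0]]
ft_force: [1.0, -0.6, -1.0]
grip_width: 0.0397
gripper_force: 36.1
```

View pics/s2.png

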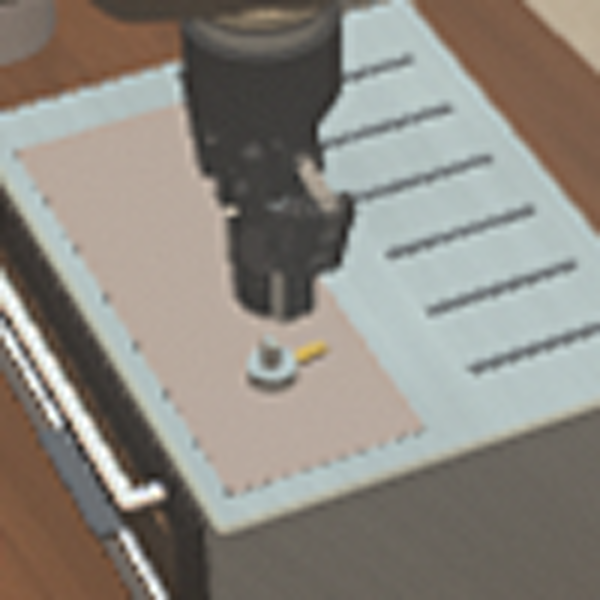

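The knob is off and held; the bare shaft is at crop (270,365) and the tab points towards (325,348). Carry it to mid-board.

```bash
python3 -m pendant '[[[0,-0.2,0],0,-1],[[0,-0.55,0],0,-1],[[0,-1,0],0,-1]]'; python3 -m pendant '[[[0,-0.45,0],0,-1],[[0,-0.9,0],0,-1],[[0,-1,0],0,-1]]';python3 -m pendant '[[[0,-0.45,0],0,-1],[[-0.1,-0.9,0],0,-1],[[-0.17,-1,0],0,-1]]';python3 -m pendant '[[[0,-0.35,0.1],0,-1],[[0,-0.57,0.3],0,-1],[[0,-0.57,0.6],0,-1],[[0,-0.57,0.9],0,-1],[[0,-0.57,1],0,-1],[[0,-0.57,1],0,-1]]'
python3 - <<'E'
from h import *
for n in('top','side'):
    im,W=grab(n); np.savez('/tmp/%s2'%n,im=im,W=W)
D=np.load('/tmp/top2.npz')['im'];S=np.load('/tmp/side2.npz')['im']
f=lambda i,u,v,r:cv2.resize(i[v-r:v+r,u-r:u+r],(300,300),interpolation=cv2.INTER_CUBIC)
save('m2.png',np.vstack([np.hstack([f(D,220,185,19),f(S,235,160,19)]),np.hstack([f(D,325,195,40),f(S,300,245,60)])]))
for nm,im,(u,v) in(('top',D,(220,185)),('side',S,(235,160))):
    hsv=cv2.cvtColor(im,cv2.COLOR_RGB2HSV).astype(int);s=np.s_[v-16:v+17,u-16:u+17]
    y=(hsv[s][...,1]>110)&(abs(hsv[s][...,0]-25)<10)&(hsv[s][...,2]>90);vv,uu=np.nonzero(y)
    G=ray(nm,uu+u-16,vv+v-16,.188)[:,:2];q=G-G.mean(0);e,V=np.linalg.eigh(q.T@q)
    print(nm,'tab',len(G),G.mean(0).round(4),'max x',G[:,0].max(),'axis',np.degrees(np.arctan2(V[1,1],V[0,1])),np.sqrt(e/len(G)))
E
```

```text
time: 5.08
tcp_pos: [0.5267, 0.0557, 0.2525]
orientation: [[-1.0, -0.0, -0.001], [-0.0, 1.0, -0.0], [0.001, -0.0, -1.0]]
ft_force: [0.4, -0.1, -0.3]
grip_width: 0.0393
gripper_force: 36.1
time: 5.45
tcp_pos: [0.5265, -0.0458, 0.2526]
orientation: [[-1.0, 0.005, -0.001], [0.005, 1.0, -0.0], [0.001, -0.0, -1.0]]
ft_force: [-0.3, 0.2, 0.2]
grip_width: 0.0393
gripper_force: 36.1
time: 5.82
tcp_pos: [0.544, -0.1448, 0.2528]
orientation: [[-1.0, 0.004, -0.001], [0.004, 1.0, 0.0], [0.001, 0.0, -1.0]]
ft_force: [0.1, 0.0, -0.6]
grip_width: 0.039
gripper_force: 36.1
time: 6.58
tcp_pos: [0.5437, -0.1991, 0.1522]
orientation: [[-1.0, 0.0, -0.002], [0.0, 1.0, 0.001], [0.002, 0.001, -1.0]]
ft_force: [1.1, 0.0, 0.6]
grip_width: 0.0392
gripper_force: 36.1
top tab 4 [0.5521 0.159 ] max x 0.5567316722404659 axis -174.31643508263122 [0.         0.00350534]<stdin>:10: RuntimeWarning: Mean of empty slice.
  ret = um.true_divide(
<stdin>:11: RuntimeWarning: Mean of empty slice.
Traceback (most recent call last):
ValueError: zero-size array to reduction operation maximum which has no identity
```

View pics/m2.png

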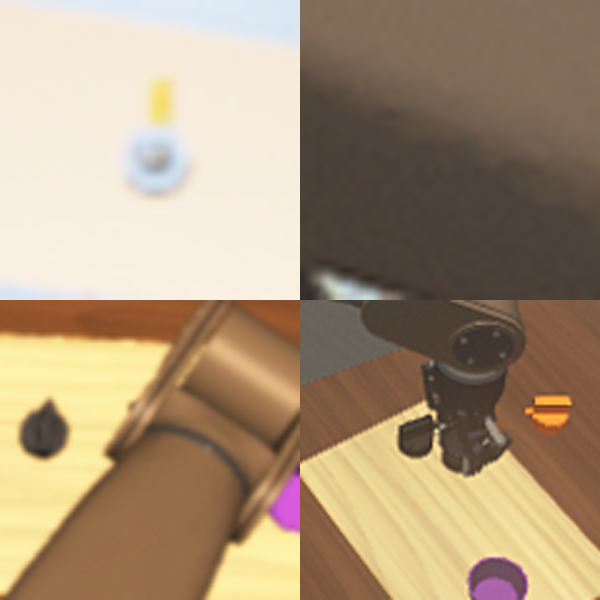

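Top crop shows shaft shoulder at crop (155,162) with the tab above at (161,100); the round knob is held above the free mid-board, muffin cup and bar knob clear. Lower.

```bash
python3 -m pendant '[[[0,0,0.3],0,-1],[[0,0,0.65],0,-1],[[0,0,0.95],0,-1],[[0,0,1],0,-1]]'; python3 -m pendant '[[[0,0,0.05],0,-1],[[0,0,0.1],0,-1],[[0,0,0.14],0,-1],[[0,0,0.17],0,-1],[[0,0,0.17],0,-1],[[0,0,0.17],0,-1]]'
python3 - <<'E'
from h import *
D=np.load('/tmp/top2.npz')['im'].astype(float)
p=D[160:212,195:245]; bg=np.median(p.reshape(-1,3),0); 
s=p[:,:,0]-p[:,:,2]  # red-blue
sb=np.median(s)
v,u=np.mgrid[160:212,195:245]
near=(np.hypot(u-220.3,v-186)<7)
w=np.clip(sb-s-4,0,None)*near; c=np.array([(u*w).sum(),(v*w).sum()])/w.sum()
near=(np.hypot(u-221,v-178)<6); w=np.clip(s-sb-10,0,None)*near; t=np.array([(u*w).sum(),(v*w).sum()])/w.sum()
A=ray('top',*c,.190);B=ray('top',*t,.188);print('top',c,A,t,B,'ang',np.degrees(np.arctan2(*(B-A)[1::-1])),np.hypot(*(B-A)[:2]))
A=ray('side',234.9,160.6,.190);B=ray('side',241.6,158.25,.188);print('side',A,B,np.degrees(np.arctan2(*(B-A)[1::-1])),np.hypot(*(B-A)[:2]))
E
```

```text
time: 7.18
tcp_pos: [0.5435, -0.1993, 0.0524]
orientation: [[-1.0, 0.001, -0.002], [0.001, 1.0, 0.001], [0.002, 0.001, -1.0]]
ft_force: [-0.3, -0.7, -0.2]
grip_width: 0.0392
gripper_force: 36.1
time: 7.92
tcp_pos: [0.5442, -0.1998, 0.0365]
orientation: [[-1.0, 0.001, 0.0], [0.001, 1.0, -0.0], [-0.0, -0.0, -1.0]]
ft_force: [-0.9, -0.3, -0.4]
grip_width: 0.0394
gripper_force: 36.1
top [220.22259454 185.84968885] [0.52856338 0.15884901 0.19      ] [220.87775891 178.31409168] [0.55259733 0.15938429 0.188     ] ang 1.2758766860673942 0.02403991525148183
side [0.52995915 0.16101593 0.19      ] [0.55428737 0.16171864 0.188     ] 1.6545189419320843 0.024338374290907277
```

```bash
python3 -m pendant '[[[0,0,0.01],0,-1],[[0,0,0.02],0,-1],[[0,0,0.03],0,-1],[[0,0,0.035],0,-1],[[0,0,0.035],0,-1]]'
```

```text
time: 8.55
tcp_pos: [0.5441, -0.1997, 0.0328]
orientation: [[-1.0, 0.001, -0.0], [0.001, 1.0, 0.0], [0.0, 0.0, -1.0]]
ft_force: [-0.3, -0.1, -0.7]
grip_width: 0.039
gripper_force: 36.2
```

```bash
python3 -m pendant '[[[0,0,0.01],0,-1],[[0,0,0.01],0,-1]]';  python3 -m pendant '[[[0,0,0.01],0,-1],[[0,0,0.01],0,-1]]'
```

```text
time: 8.8
tcp_pos: [0.5443, -0.1998, 0.0327]
orientation: [[-1.0, 0.001, -0.0], [0.001, 1.0, 0.0], [0.0, 0.0, -1.0]]
ft_force: [-2.3, 0.3, 5.1]
grip_width: 0.0392
gripper_force: 36.6
time: 9.05
tcp_pos: [0.5443, -0.1998, 0.0326]
orientation: [[-1.0, 0.001, -0.001], [0.001, 1.0, 0.0], [0.001, 0.0, -1.0]]
ft_force: [-5.8, 3.3, 10.7]
grip_width: 0.0395
gripper_force: 37.1
```

```bash
python3 -m pendant '[[[0,0,-0.01],0,-1],[[0,0,-0.01],0,-0.05],[[0,0,-0.01],0,0.1],[[0,0,-0.01],0,0.4],[[0,0,-0.01],0,0.6],[[0,0,-0.01],0,0.6]]'; python3 -m pendant '[[[0,0,-0.2],0,0.6],[[0,0,-0.55],0,0.6],[[0,0,-0.7],0,0.6],[[0,0,-0.7],0,0.6]]'; python3 -m pendant '[[[0,0.3,0],0,0.4],[[-0.1,0.7,0],0,0.2],[[-0.2,1,0],0,0],[[-0.25,1,0],0,0],[[-0.25,1,0],0,0]]'
python3 - <<'E'
from h import *
im,W=grab('side'); S=im
T,WT=grab('top'); np.savez('/tmp/top3',im=T,W=WT);np.savez('/tmp/side3',im=im,W=W)
f=lambda i,u,v,r:cv2.resize(i[v-r:v+r,u-r:u+r],(400,400),interpolation=cv2.INTER_CUBIC)
save('m3.png',np.hstack([f(T,318,195,40),f(S,300,255,50)]))
E
```

```text
time: 9.8
tcp_pos: [0.5441, -0.1997, 0.0317]
orientation: [[-1.0, 0.001, -0.0], [0.001, 1.0, 0.0], [0.0, 0.0, -1.0]]
ft_force: [0.4, -0.3, -0.1]
grip_width: 0.0682
gripper_force: 0.0
time: 10.3
tcp_pos: [0.5452, -0.2003, 0.104]
orientation: [[-1.0, 0.001, 0.004], [0.001, 1.0, -0.002], [-0.004, -0.002, -1.0]]
ft_force: [-0.9, 0.0, -0.0]
grip_width: 0.0685
gripper_force: 0.0
time: 10.92
tcp_pos: [0.569, -0.1001, 0.101]
orientation: [[-1.0, 0.001, -0.001], [0.001, 1.0, 0.0], [0.001, 0.0, -1.0]]
ft_force: [0.4, 0.2, -0.0]
grip_width: 0.0429
gripper_force: 0.0
```

View pics/m3.png

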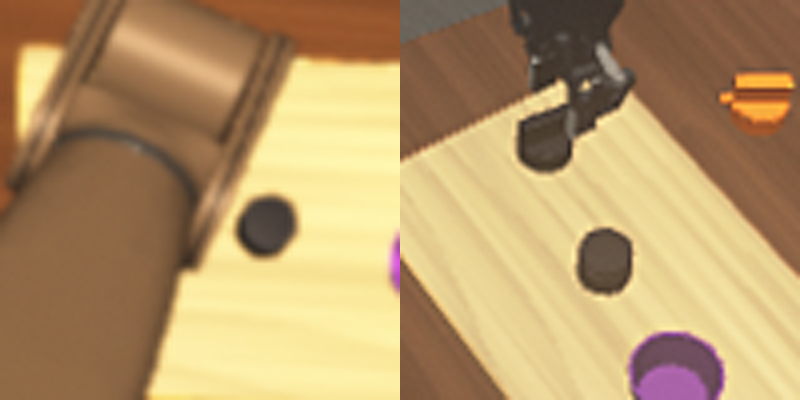

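The round knob stands upright alone at crop-right (604,262); the bar knob is at (545,145) under the gripper. I'll use the placed knob to check the camera-to-arm offset.

```bash
python3 - <<'E'
from h import *
def sil(nm,x,y,z0,z1,r):  # silhouette centroid of a cylinder
    c=bot.calibration(nm);a=np.linspace(0,6.28,60);p=np.array([[x+r*np.cos(t),y+r*np.sin(t),z] for z in(z0,z1) for t in a])
    q=cv2.projectPoints(p,np.array(c['rvec']),np.array(c['tvec']),np.array([[c['fx'],0,c['cx']],[0,c['fy'],c['cy']],[0,0,1.]]),None)[0]
    m=cv2.moments(cv2.convexHull(q.astype(np.float32)));return np.array([m['m10'],m['m01']])/m['m00']
from scipy.optimize import fsolve
def fit(nm,im,uv,z0):
    u,v=uv;s=np.s_[v-14:v+15,u-14:u+15];g=im[s].max(-1);m=(g<(115 if nm=='top' else 110)).astype(np.uint8)
    n,lab,st,ce=cv2.connectedComponentsWithStats(m);k=lab[14,14];c=ce[k]+[u-14,v-14]
    return fsolve(lambda p:sil(nm,p[0],p[1],z0,z0+.03,.02)-c,ray(nm,u,v,z0+.015)[:2]),st[k]
for nm,uv,uv0 in(('top',(331,200),(220,185)),('side',(301,270),(235,157))):
    im=np.load(f'/tmp/{nm}3.npz')['im'];print(nm,'placed',fit(nm,im,uv,.018),'on shaft',fit(nm,np.load(f'/tmp/{nm}.npz')['im'],uv0,.19))
E
```

```text
top placed (array([ 0.54545003, -0.20038932]), array([ 9,  9, 11, 11, 97], dtype=int32)) on shaft (array([0.52796473, 0.15870056]), array([  8,   8,  13,  13, 123], dtype=int32))
side placed (array([ 0.54783214, -0.19802315]), array([  8,   6,  13,  16, 173], dtype=int32)) on shaft (array([0.530722  , 0.16199914]), array([  8,   6,  13,  16, 172], dtype=int32))
```

```bash
cat > fit.py <<'E'
from h import *
from scipy.optimize import minimize
def cyl(r,z0,z1):
    a=np.linspace(0,2*np.pi,48);return np.array([[r*np.cos(t),r*np.sin(t),z] for z in(z0,z1) for t in a])
def box(x0,x1,w,z0,z1): return np.array([[x,y,z] for x in(x0,x1) for y in(-w,w) for z in(z0,z1)])
BAR=[cyl(.022,0,.021),box(-.022,.022,.006,.021,.043),box(.015,.032,.003,.017,.022)]
def render(nm,parts,p,z,u0,v0,n,k=8):
    c=bot.calibration(nm);K=np.array([[c['fx'],0,c['cx']],[0,c['fy'],c['cy']],[0,0,1.]])
    R=np.array([[np.cos(p[2]),-np.sin(p[2]),0],[np.sin(p[2]),np.cos(p[2]),0],[0,0,1]]);m=np.zeros((n*k,n*k),np.uint8)
    for q in parts:
        w=cv2.projectPoints(q@R.T+[p[0],p[1],z],np.array(c['rvec']),np.array(c['tvec']),K,None)[0].reshape(-1,2)
        w=((w-[u0,v0]+.5)*k-.5)*16
        cv2.fillConvexPoly(m,cv2.convexHull(np.rint(w).astype(np.int32)),255,shift=4)
    return cv2.resize(m,(n,n),interpolation=cv2.INTER_AREA)/255.
def fit(nm,im,uv,parts,p0,z,n=30):
    u0,v0=uv[0]-n//2,uv[1]-n//2;g=im[v0:v0+n,u0:u0+n].max(-1).astype(float)
    lo,hi=60,np.median(g);a=np.clip((hi-g)/(hi-lo),0,1);a[g>hi-25]=0
    cost=lambda p:((cv2.GaussianBlur(render(nm,parts,p,z,u0,v0,n),(0,0),.5)-a)**2).sum()
    r=min((minimize(cost,np.add(p0,[0,0,d]),method='Nelder-Mead',options=dict(initial_simplex=np.add(p0,[0,0,d])+np.array([[0,0,0],[.004,0,0],[0,.004,0],[0,0,.2]]))) for d in(-.3,0,.3)),key=lambda r:r.fun)
    return r.x.round(4),r.fun
E
python3 - <<'E'
from fit import *
for nm,uv in(('top',(296,190)),('side',(287,239))):
    print(nm,fit(nm,np.load(f'/tmp/{nm}.npz')['im'],uv,BAR,[.569,-.083,-.05],.018))
E
```

```text
top (array([ 0.57  , -0.0833, -0.0927]), np.float64(8.39669539008073))
side (array([ 0.5715, -0.0802, -0.0723]), np.float64(45.87584499370789))
```

```bash
python3 -m pendant '[[[-0.01,0.1,0],0.16,0],[[-0.01,0.175,0.1],0.16,0],[[-0.01,0.175,0.25],0.16,0],[[-0.01,0.175,0.35],0.16,0],[[-0.01,0.175,0.35],0.16,0]]'; python3 -m pendant '[[[0,0,0.05],0,0],[[0,0,0.1],0,0],[[0,0,0.1],0,0],[[0,0,0.1],0,0]]'
```

```text
time: 11.65
tcp_pos: [0.5691, -0.0822, 0.065]
orientation: [[-0.996, 0.085, -0.003], [0.085, 0.996, 0.001], [0.003, 0.001, -1.0]]
ft_force: [-0.3, -0.4, 0.6]
grip_width: 0.0429
gripper_force: 0.0
time: 12.15
tcp_pos: [0.5704, -0.0823, 0.057]
orientation: [[-0.996, 0.084, 0.0], [0.084, 0.996, -0.0], [-0.0, -0.0, -1.0]]
ft_force: [-0.9, -0.3, 0.9]
grip_width: 0.0426
gripper_force: 0.0
```

```bash
python3 -m pendant '[[[0,0,0],0,-0.3],[[0,0,0],0,-0.6],[[0,0,0],0,-0.8],[[0,0,0],0,-1],[[0,0,0],0,-1],[[0,0,0],0,-1]]' 40;  python3 -m pendant '[[[0,0,0],0,-1],[[0,0,0],0,-1],[[0,0,-0.05],0,-1],[[0,0,-0.1],0,-1]]' 60
```

```text
time: 12.9
tcp_pos: [0.5705, -0.0824, 0.0571]
orientation: [[-0.996, 0.085, 0.001], [0.085, 0.996, -0.0], [-0.001, -0.0, -1.0]]
ft_force: [-0.2, 0.3, 1.5]
grip_width: 0.0112
gripper_force: 42.2
time: 13.4
tcp_pos: [0.5695, -0.082, 0.0663]
orientation: [[-0.996, 0.085, -0.002], [0.085, 0.996, 0.001], [0.002, 0.0, -1.0]]
ft_force: [0.9, 0.6, -0.8]
grip_width: 0.0106
gripper_force: 60.7
```

```bash
python3 -m pendant '[[[0,0,-0.2],0,-1],[[0,0,-0.5],-0.1,-1],[[0,0,-0.8],-0.21,-1],[[0,0,-1],-0.21,-1]]';python3 -m pendant '[[[0,0,-0.4],0,-1],[[0,0,-0.8],0,-1],[[0,0,-1],0,-1],[[0,0,-1],0,-1]]'; python3 -m pendant '[[[0.05,0.2,0],0,-1],[[0.15,0.55,0],0,-1],[[0.3,1,0],0,-1]]'; python3 -m pendant '[[[0.05,0.4,0],0,-1],[[0.1,0.8,0],0,-1],[[0.1,1,0],0,-1],[[0.1,1,0],0,-1],[[0.1,1,0],0,-1]]'
```

```text
time: 13.9
tcp_pos: [0.571, -0.0825, 0.1698]
orientation: [[-1.0, -0.025, 0.003], [-0.025, 1.0, -0.001], [-0.003, -0.001, -1.0]]
ft_force: [0.4, 0.3, -1.3]
grip_width: 0.0103
gripper_force: 60.6
time: 14.4
tcp_pos: [0.5708, -0.0825, 0.2685]
orientation: [[-1.0, -0.025, 0.003], [-0.025, 1.0, -0.001], [-0.003, -0.001, -1.0]]
ft_force: [-0.0, -0.1, -1.7]
grip_width: 0.0104
gripper_force: 60.6
time: 14.78
tcp_pos: [0.536, 0.0187, 0.264]
orientation: [[-1.0, -0.024, -0.005], [-0.024, 1.0, 0.001], [0.005, 0.001, -1.0]]
ft_force: [0.6, 1.1, -0.8]
grip_width: 0.0106
gripper_force: 60.6
time: 15.4
tcp_pos: [0.5244, 0.1166, 0.2655]
orientation: [[-1.0, -0.026, -0.003], [-0.026, 1.0, -0.0], [0.003, -0.0, -1.0]]
ft_force: [0.1, -0.1, -0.1]
grip_width: 0.0106
gripper_force: 60.6
```

```bash
python3 -m pendant '[[[-0.03,0.2,0],0,-1],[[-0.057,0.4,0],0,-1],[[-0.057,0.43,0],0,-1],[[-0.057,0.43,0],0,-1],[[-0.057,0.43,0],0,-1]]'
python3 - <<'E'
from fit import *
S,W=grab('side');np.savez('/tmp/side4',im=S,W=W)
save('s4.png',cv2.resize(S[105:195,190:280],(600,600),interpolation=cv2.INTER_CUBIC))
E
```

```text
time: 16.02
tcp_pos: [0.5298, 0.1596, 0.2668]
orientation: [[-1.0, -0.025, -0.0], [-0.025, 1.0, -0.0], [0.0, -0.0, -1.0]]
ft_force: [0.8, 0.3, -1.0]
grip_width: 0.0105
gripper_force: 60.6
```

View pics/s4.png

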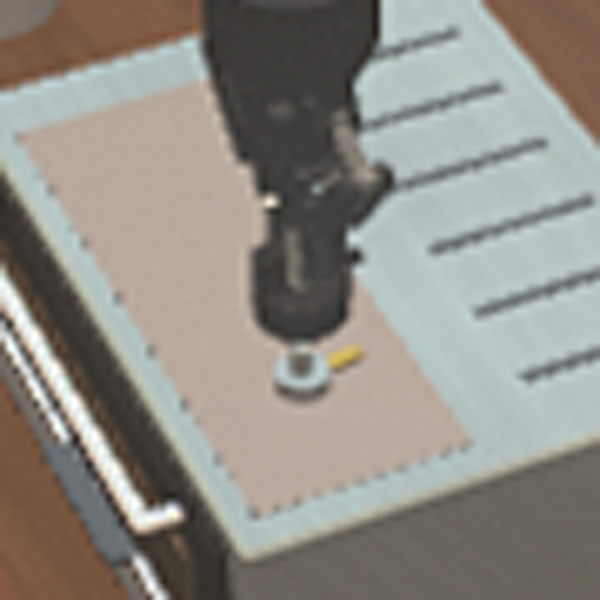

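Knob is held above the shaft (skirt bottom edge at crop (301,345), shoulder at (302,370), tab to (362,353), nib at (355,257)). Quick numeric check against projections.

```bash
python3 - <<'E'
from fit import *
c=bot.calibration('side');K=np.array([[c['fx'],0,c['cx']],[0,c['fy'],c['cy']],[0,0,1.]])
pr=lambda P:((cv2.projectPoints(np.array(P,float),np.array(c['rvec']),np.array(c['tvec']),K,None)[0].reshape(-1,2)-[190,105]+.5)*600/90-.5).round(1)
x,y=.5298,.1596;zb=.2278
k=pr(cyl(.022,0,.021)+[x,y,zb]);s=pr(cyl(.013,0,0)+[x,y,.19])
print('knob u',k[:,0].min(),k[:,0].max(),'vmax',k[:,1].max(),'shoulder u',s[:,0].min(),s[:,0].max(),'v',s[:,1].min(),s[:,1].max())
print('per mm: x',pr([[x+.001,y,.19]])-pr([[x,y,.19]]),'y',pr([[x,y+.001,.19]])-pr([[x,y,.19]]),'nib',pr([[x+.032,y+.0008,zb+.0195]]),'tab',pr([[x+.032,y+.0008,.188]]))
im=np.load('/tmp/side4.npz')['im'].astype(int);cr=im[145:170,222:250]
print((cr.max(-1))[8:22,4:24])
E
```

```text
knob u 251.6 349.4 vmax 347.6 shoulder u 275.5 331.2 v 356.4 394.6
per mm: x [[ 1.9 -0.7]] y [[-1.  -1.3]] nib [[360.7 258.4]] tab [[362.1 354. ]]
[[186 196 131  62  55  61  62  64  63  63  64  63  61  57  54 107 179 190
  185 184]
 [185 190 177 120  70  55  56  60  63  62  61  56  53  66 112 181 192 185
  184 185]
 [184 186 192 175 141 105  71  61  61  60  56  70 107 135 182 192 185 185
  184 184]
 [183 186 187 189 195 178 140 112 118 133 128 136 184 194 187 189 189 190
  186 184]
 [183 184 185 185 186 192 198 165 168 192 185 192 191 191 192 205 210 202
  187 182]
 [184 183 184 185 184 186 189 144 123 118 128 185 186 203 220 214 198 166
  169 183]
 [184 184 185 185 184 183 201 141 107 103 118 188 204 200 200 168 134 148
  178 185]
 [183 183 184 184 185 191 203 153 108  97 130 190 210 162 135 147 179 188
  186 184]
 [184 184 184 185 187 181 201 178 146 136 173 202 197 167 183 188 186 185
  185 185]
 [184 183 185 184 188 143 164 187 196 198 196 185 141 147 180 187 183 184
  185 185]
 [184 184 183 185 190 134  91 105 128 132 132  99  92 151 183 186 184 183
  185 185]
 [182 185 183 185 189 166 131 114 105 100 108 114 145 181 187 185 184 184
  184 183]
 [184 183 184 185 186 189 181 164 149 143 155 169 185 187 183 184 184 184
  184 184]
 [185 185 184 184 185 185 188 188 191 191 190 189 187 186 184 184 185 183
  185 183]]
```

```bash
python3 -m pendant '[[[0,0,0.1],0,-1],[[0,0,0.2],0,-1],[[0,0,0.25],0,-1],[[0,0,0.27],0,-1],[[0,0,0.27],0,-1]]'; python3 -m pendant '[[[0,0,0.02],0,-1],[[0,0,0.04],0,-1],[[0,0,0.04],0,-1]]'
```

```text
time: 16.7
tcp_pos: [0.5298, 0.1598, 0.2397]
orientation: [[-1.0, -0.025, -0.0], [-0.025, 1.0, -0.0], [0.0, -0.0, -1.0]]
ft_force: [-0.2, 0.1, -0.9]
grip_width: 0.0105
gripper_force: 60.6
time: 17.08
tcp_pos: [0.5297, 0.1598, 0.2357]
orientation: [[-1.0, -0.025, -0.0], [-0.025, 1.0, -0.0], [0.0, -0.0, -1.0]]
ft_force: [0.6, 0.4, -0.6]
grip_width: 0.0106
gripper_force: 60.6
```

Entered without resistance. Go home and press.

```bash
python3 -m pendant '[[[0,0,0.03],0,-1],[[0,0,0.06],0,-1],[[0,0,0.08],0,-1],[[0,0,0.08],0,-1]]' 80; python3 -m pendant '[[[0,0,0.03],0,-1],[[0,0,0.06],0,-1],[[0,0,0.06],0,-1],[[0,0,0.06],0,-1]]'
```

```text
time: 17.58
tcp_pos: [0.5298, 0.1598, 0.2283]
orientation: [[-1.0, -0.025, -0.0], [-0.025, 1.0, -0.0], [0.0, -0.0, -1.0]]
ft_force: [-0.8, -0.2, 3.1]
grip_width: 0.0099
gripper_force: 83.8
time: 18.08
tcp_pos: [0.53, 0.1598, 0.223]
orientation: [[-1.0, -0.025, 0.0], [-0.025, 1.0, -0.0], [-0.0, -0.0, -1.0]]
ft_force: [-3.8, -0.8, 6.6]
grip_width: 0.0099
gripper_force: 84.3
```

```bash
python3 -m pendant '[[[0,0,0.015],0,-1],[[0,0,0.03],0,-1],[[0,0,0.03],0,-1],[[0,0,0.03],0,-1]]'; python3 -m pendant '[[[0,0,0.01],0,-1],[[0,0,0.01],0,-1],[[0,0,0.01],0,-1],[[0,0,0.01],0,-1]]'
```

```text
time: 18.58
tcp_pos: [0.53, 0.1598, 0.2211]
orientation: [[-1.0, -0.025, 0.001], [-0.025, 1.0, -0.0], [-0.001, -0.0, -1.0]]
ft_force: [-4.3, -0.3, 10.2]
grip_width: 0.0099
gripper_force: 85.2
time: 19.08
tcp_pos: [0.5301, 0.1598, 0.2211]
orientation: [[-1.0, -0.026, 0.001], [-0.026, 1.0, -0.0], [-0.001, -0.0, -1.0]]
ft_force: [-5.7, -1.7, 13.2]
grip_width: 0.0101
gripper_force: 85.5
```

```bash
python3 - <<'E'
from h import *
S,W=grab('side');T,_=grab('top')
f=lambda i,u,v,r:cv2.resize(i[v-r:v+r,u-r:u+r],(400,400),interpolation=cv2.INTER_CUBIC)
save('fin.png',np.hstack([f(S,236,155,30),f(S,290,250,60)]))
E
```

```text
(no output)
```

View pics/fin.png

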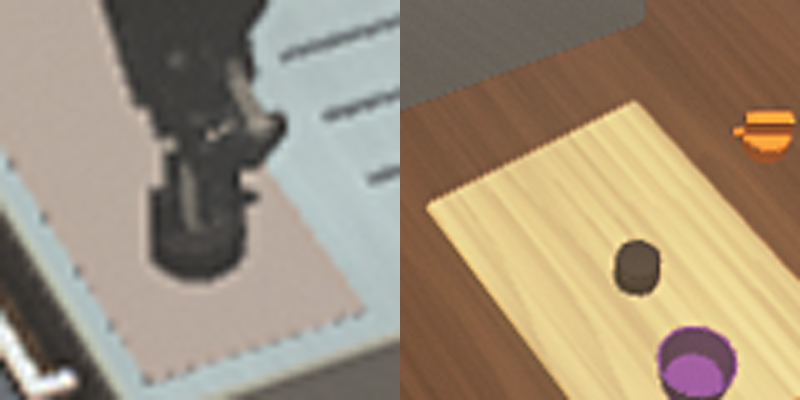

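The knob sits low on the oven top with the nib at crop (255,197), the tab has gone down flush with the surface, and the round knob stands upright at (638,268). Hand in.

```bash
python3 -c "
from rig import bot
print(bot.sign_off())"
```

```text
the job is handed in; nothing more can be done
None
```

The job is handed in: the round knob stands upright on the middle of the board, and the bar-grip knob is home on the shaft with its nib along the tab, held pressed about 8 mm down with roughly 13 N at about 19 s of the 51 s. The hand-in gave no verdict.

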